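# Load the matching caul and index the glue-up carrier under the press

## Robot

A 7-joint arm with a two-finger parallel gripper is mounted at the origin on the work surface. World frame = base frame: x ahead of the robot, y to its left, z up, the work surface at z = 0. Lengths are in m, angles in rad, forces in N, time in s.
With the tool pointing down it reaches from about 0.425 to 0.95 m from the base axis. Payload 4.7 kg.
Tool frame: the origin (TCP) lies at the very end of the fingers, on their centre line; the grasp point (between the pads) lies 19 mm behind it (pinch_z is the distance from the TCP to the grasp point, in m); z points along the fingers, y is the line along which they close (so a half turn about z gives the same grasp; the last joint's range is limited). The gripper opens to 85 mm and grips with 20 to 120 N. Pads are 22 mm wide; open, the fingers measure 114 mm over their backs; the gripper's body (76 mm by 85 mm) begins 54 mm behind the grasp point. The pads swing forward as they close: fully open they stand 13 mm farther back than shut.
Start: joints at [-1.13, 0.469, -0.049, 1.532, 0.024, 1.141, -0.082], TCP at [0.306, 0.602, 0.231] pointing down, gripper open.
Joint ranges: [-2.59, 2.59], [-0.33, 1.99], [-1.39, 1.29], [0.1, 2.45], [-1.04, 4.18], [0.21, 1.99], [-2.66, 2.66]. Speed limits (rad/s): [2.57, 2.57, 3.14, 3.14, 3.14, 3.14, 3.14].

## Interface

Orientations are given as [roll, pitch, yaw] about the fixed x, y, z axes, in that order (R = Rz(yaw) Ry(pitch) Rx(roll)).
In Python, from rig import * gives the robot as it stands.
- The arm moves only by the tool step_arm, never from a script. Its argument "increments" is one flat list of numbers, 7 for each row, row after row: the shift along the world's x, y, z as a fraction of full scale, then the turn, a rotation vector about the world's x, y, z as a fraction of full scale, then the opening, from 0 (shut) to 1 (fully open). In form: [dx, dy, dz, wx, wy, wz, hand, dx, dy, dz, wx, wy, wz, hand, ...]. A call has 1 to 20 rows; each row shifts and turns the commanded pose from where the row before left it; what a row does not reach is not made up. Full scale, the value 1, is 20 mm for a shift and 0.08 rad for a turn. A row lasts 1/12 s, in which the tool goes at most 41.7 mm and 7.16 degrees, less where a joint would pass 70% of its speed; a pose out of reach is approached as far as the arm can. A call with a number of a shift or a turn outside -1 to 1 is refused whole. A call with a gripper value outside its range is refused whole. The fingers move at their own pace and stop on an object; "force" is the grip in N (left out, the last holds). Time passes only in rows, so rows that do not move let the fingers close. It gives the time, the measured TCP pose, the force, the opening and the grip force at its end, in the units of the state.
- read_state(): the state, without advancing time (a new reading comes with each control period).
- grab_frame(name): name is "side" or "top"; returns a dict with "pixels" (400x640x3 uint8, blue, green, red), "range_z" (400x640 float32, m along the optical axis (not along the pixel's ray), 0 where there is no reading), "camera_matrix" (3x3 intrinsics, pixels), "eye" and "orientation" of the camera in the world. Camera axes: x right, y down, z forward; pixel columns grow to the right and rows downward; lengths in m; the calibration is good to about 2 mm. A picture is of the moment at which its call begins.
- finish_job(): hands the job in; it is judged then, once.
Trained networks look in a picture, given as the dict that the camera call returned (one of the last four; its "shot" number tells which), for a name from the list of things; names that differ only in an ending like _2 or _b are one class to them, and where a whole thing is asked for, a point or a joint stands for the part that bears it (a point fixed in the world has none). Each returns a list of dicts, best first, with "conf" (0 to 1); they miss things now and then, are a little off and sometimes report something else, mostly with a low value. They report only what shows in the picture. A call takes as long as a camera call. They do not tell look-alikes from the thing itself.
- trace(target, picture): "pixels" (400x640 bool, what is visible of it) and "xy" ([column, row] in pixels, amid what is visible of it).
The state is a dict: "time": time; "joint_pos": joint angles; "joint_vel": joint speeds; "joint_torque": joint torques, N m; "eef_pos": TCP position; "eef_rot": TCP orientation; "ft_force": force on the tool from outside, world axes, zero at the start; "moment": the same for the moment, N m; "opening": finger opening in m; "grip_force": force on a finger pad.
Only numpy, scipy, OpenCV 4.12 (cv2) and the standard library are available. Lean on these libraries where they do the work, as an engineer would, in place of code of your own. Each camera call takes 0.05 s, during which the arm holds its last target. There are 200 camera calls.

## Task

Lay the clamping caul with the blue ends into the blue-rimmed nest on the carrier while the carrier is still at its loading end and let go of it, then push the carrier along the slide to the press station (it has an upright push plate), until its spring roller has dropped into the station's notch and stays there with the caul still flat in the nest. The station is clamped at a different place on the slide each time, so feel for the notch: a firm push drives the roller straight out of the far side. Leave the other cauls and the things around the bench where they are.

Things in the scene. Friction and masses are not known exactly. Their poses are not given: they have to be found in the camera images.
- rail: Fixed slide: plywood base 130 x 440 mm, 18 mm thick, with two steel guide bars, lying on the bench. Origin: centre of its underside; its +y axis is the slide direction from the loading end to the press station and beyond, z up. The press station is clamped along its far (+x) side, at a place that is not reported.
- station_mid (a point): Point on the rail's centre line, on the base's underside, amid the 70 mm span in which the station's centre lies (up to 35 mm before or beyond along y). Station: aluminium strip 79 mm to the +x side, 50 mm high, with one 13 mm notch (painted yellow); in line with it a green C-frame: column 155 mm high beyond the strip, 36 mm wide arm over the centre line, pad 108 mm up, screw to 181 mm
- carrier (a joint): Carrier's travel along the rail's +y in m, 0 to 0.25; starts at 0 to 0.05 (loading end). The notch is met between 0.15 and 0.22; the travel goes on past it. At 0 the nest centre is at rail (0, -0.125). The carrier is a wooden deck 110 x 150 mm, top 48 mm above the bench, held down on the guide bars; it slides with about 2 to 3 N.
- plunger (a joint): How far the carrier's brass spring roller (16 mm across, at the red block on its far side) is pressed in, in m: about 0.004 riding on the strip's face, about 0.0005 in the notch. In the notch it centres the carrier and takes about 12 N more to climb out.
- carrier_nest (a point): Centre of the nest's cork floor, 50 mm above the bench; axes as the rail's. The nest is a recess 46 mm (x) by 82 mm (y) within a blue rim 6 mm wide that stands 10 mm above the floor.
- carrier_push (a point): Centre of the outer (-y) face of the carrier's upright aluminium push plate, 64 mm above the bench, 114 mm behind the nest centre; axes as the rail's. The plate is 60 mm wide (x), 8 mm thick (y), from 34 to 86 mm above the bench, the same with the carrier at any place.
- caul_blue: The caul to load: a loose wooden block 36 (x) x 70 (y) x 34 (z) mm with blue ends, 0.12 kg. Origin: centre of its underside, z up; its 70 mm length (own y) goes along the nest's y, either way round.
- caul_red: Other caul, same size, red ends; not to be disturbed.
- caul_green: Other caul, same size, green ends; not to be disturbed.
- varnish: Amber jar, 54 mm wide, 85 mm high; not to be disturbed. Origin: centre of its underside.
- oil: Clear bottle with green cap, 44 mm wide, 120 mm high; not to be disturbed. Origin: centre of its underside.
- tuner: Aluminium box with buttons, 70 x 110 x 30 mm; not to be disturbed. Origin: centre of its underside.
- plane: Small brass hand plane, 40 x 130 mm, 53 mm high; not to be disturbed. Origin: centre of its underside.
Things that resemble listed ones, but are neither listed nor needed, are in the scene too. What is shaped like the caul_blue but orange, turquoise or yellow is not meant.

How it is judged:
On the way:
1. the blue caul lies flat in the nest, let go, with the carrier still at its loading end (travel under 0.10) (x of caul_blue in the frame of carrier_nest between -0.0075 and 0.0075 m and y of caul_blue in the frame of carrier_nest between -0.009 and 0.009 m and z of caul_blue in the frame of carrier_nest between -0.004 and 0.004 m and angle between caul_blue's own z axis and vertical below 0.08 rad and contact force between the fingers and caul_blue below 0.1 N and value of joint carrier below 0.1 m and linear speed of caul_blue below 0.03 m/s), for 0.2 s.
At the end, for the whole second after the job is handed in: The carrier is at rest past travel 0.13 with its roller in the station's notch (pressed in by less than 2 mm), and the blue caul lies released and at rest in the nest: origin within 7.5 mm (x), 9 mm (y) and 4 mm (z) of the nest floor's centre, upright within 0.08 rad (x of caul_blue in the frame of carrier_nest between -0.0075 and 0.0075 m and y of caul_blue in the frame of carrier_nest between -0.009 and 0.009 m and z of caul_blue in the frame of carrier_nest between -0.004 and 0.004 m and angle between caul_blue's own z axis and vertical below 0.08 rad and contact force between the fingers and caul_blue below 0.1 N and value of joint plunger below 0.002 m and value of joint carrier above 0.13 m and velocity of joint carrier between -0.01 and 0.01 m/s and linear speed of caul_blue below 0.02 m/s); the robot touches nothing.
It fails at once if another caul or a bench item was moved by more than 30 mm or tipped (distance of any of caul_red, caul_green, varnish, tuner, plane, oil from where it was at the start of the episode above 0.03 m or angle between any of caul_red, caul_green, varnish, tuner, plane, oil's own z axis and vertical above 0.5 rad).
It also fails if it takes over 54 s, if anything falls off the work surface, if the arm or the gripper's body presses on something with over 40 N, if the wrist force passes 120 N, or if a joint passes its speed limit or range.

## Working session

There is one attempt and no reset: what is moved stays moved. The work goes in short steps, Python scripts to look and compute and a tool call to move; the robot and the scene stay as the last step left them, time stands still between calls to the robot, and variables do not carry over. Pictures are saved under pics/ and viewed, at most 10 in all, crops included, and the job is handed in when it is done.

Besides the shell and the picture viewer there is one more tool, called after "Emit:" by a JSON object that holds its "method" and its "body", one argument or row to a line. step_arm: Moves the arm, as the interface text tells. Shift numbers are shares of 20 mm and turn numbers shares of 0.08 rad, none past 1 either way. Its arguments: {"type":"object","properties":{"increments":{"type":"array","items":{"type":"number"}},"force":{"type":"number"}},"required":["increments"]}

```bash
mkdir -p pics
cat > h.py <<'E'
from rig import *
import numpy as np, cv2
from scipy.spatial.transform import Rotation as R
def rot(f):
    o=np.array(f["orientation"],float)
    return o if o.shape==(3,3) else (R.from_euler('xyz',o).as_matrix() if o.size==3 else R.from_quat(o).as_matrix())
def pts(f,mask=None):
    K=f["camera_matrix"];z=f["range_z"];v,u=np.nonzero((z>0)&(mask if mask is not None else True))
    d=z[v,u];p=np.c_[(u-K[0,2])/K[0,0]*d,(v-K[1,2])/K[1,1]*d,d]
    return p@rot(f).T+np.array(f["eye"]),u,v
def xyzmap(f):
    K=f["camera_matrix"];z=f["range_z"];v,u=np.mgrid[:400,:640]
    p=np.stack([(u-K[0,2])/K[0,0]*z,(v-K[1,2])/K[1,1]*z,z],-1)
    return p@rot(f).T+np.array(f["eye"])
E
python3 - <<'E'
from h import *
s=read_state();print({k:np.round(s[k],3).tolist() for k in ("time","eef_pos","eef_rot","opening","ft_force")})
ims=[]
for n in("top","side"):
    f=grab_frame(n);print(n,np.round(f["eye"],3),np.round(f["orientation"],3).tolist(),f["camera_matrix"][0,0])
    cv2.imwrite(f"pics/{n}1.png",f["pixels"])
    for t in("caul_blue","carrier","carrier_nest","carrier_push","rail","plunger"):
        for r in trace(t,f)[:6]:
            p,u,v=pts(f,r["pixels"])
            print(t,round(r["conf"],2),np.round(r["xy"]),len(p),np.round(np.median(p,0),3) if len(p) else "")
E
```

```text
{'time': 0.0, 'eef_pos': [0.305, 0.601, 0.23], 'eef_rot': [-3.14, 0.0, 2.672], 'opening': 0.085, 'ft_force': [0.441, 0.387, -0.342]}
top [ 0.262 -0.027  1.44 ] [-2.947, 0.005, -1.599] 445.6207310711164
caul_blue 0.76 [186. 194.] 298 [0.566 0.409 0.034]
caul_blue 0.67 [221. 198.] 281 [0.554 0.295 0.034]
caul_blue 0.66 [258. 252.] 271 [0.376 0.162 0.035]
carrier 0.58 [352. 199.] 1708 [ 0.54  -0.129  0.05 ]
carrier_nest 0.8 [352. 196.] 1824 [ 0.54  -0.129  0.05 ]
carrier_push 0.57 [353. 197.] 1787 [ 0.54  -0.129  0.05 ]
rail 0.63 [331. 196.] 5259 [ 0.546 -0.056  0.025]
side [ 0.273 -0.958  0.95 ] [-2.309, -0.006, -0.25] 405.8903845052596
caul_blue 0.7 [315. 156.] 218 [0.556 0.282 0.03 ]
caul_blue 0.7 [308. 142.] 157 [0.568 0.395 0.033]
caul_blue 0.65 [269. 182.] 262 [0.377 0.151 0.032]
caul_blue 0.46 [352. 160.] 204 [0.708 0.244 0.033]
carrier 0.91 [339. 231.] 1583 [ 0.542 -0.146  0.051]
carrier_nest 0.56 [338. 230.] 1624 [ 0.541 -0.145  0.05 ]
carrier_push 0.66 [341. 133.] 260 [0.694 0.366 0.059]
carrier_push 0.59 [339. 229.] 1612 [ 0.541 -0.145  0.051]
carrier_push 0.24 [317. 322.] 598 [ 0.396 -0.447  0.074]
rail 0.93 [338. 226.] 3936 [ 0.543 -0.127  0.031]
plunger 0.62 [359. 225.] 29 [ 0.614 -0.137  0.056]
plunger 0.57 [280. 142.] 130 [0.454 0.38  0.033]
```

View pics/top1.png

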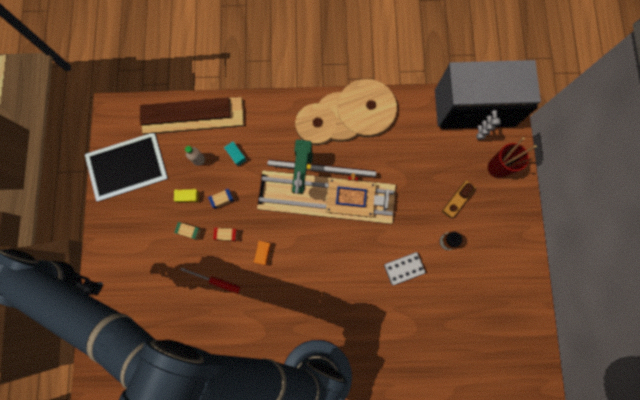

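View pics/side1.png

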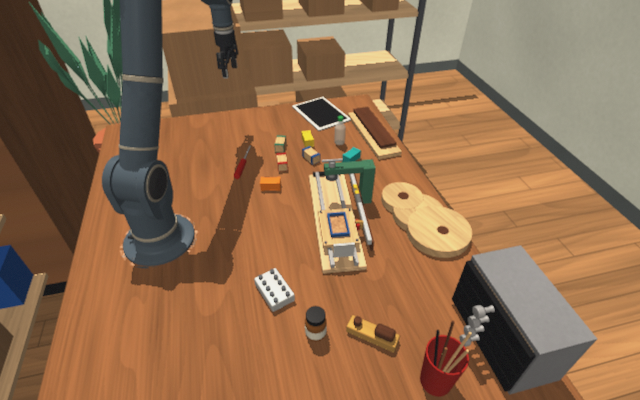

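The top view shows these candidates: yellow (186,195), turquoise (235,153), orange (262,252), red ends (226,234), green ends (188,231) and blue ends (221,198), which I choose. The nest is at (352,197), the push plate at (382,201), the green C-frame at (302,165), the yellow notch near (350,177) and the strip from (268,163) to (376,174).

Run:
```python
from h import *
cr=[]
for n in("top","side"):
    f=grab_frame(n);im=f["pixels"];P=xyzmap(f);hsv=cv2.cvtColor(im,cv2.COLOR_BGR2HSV)
    x,y,z=P[...,0],P[...,1],P[...,2];ok=f["range_z"]>0
    m=ok&(abs(x-.556)<.06)&(abs(y-.29)<.055)&(z>.028)&(z<.042)
    k=cv2.connectedComponents(m.astype(np.uint8))[1];l=np.argmax(np.bincount(k[k>0]));q=P[k==l]
    r=cv2.minAreaRect((q[:,:2]*1000).astype(np.float32));print(n,"caul",np.round(q.mean(0),4),[np.round(a,1) for a in r],len(q))
    blue=ok&(hsv[...,0]>100)&(hsv[...,0]<130)&(hsv[...,1]>100)&(abs(x-.54)<.08)&(abs(y+.13)<.1)&(z>.045)
    q=P[blue];print("rim",len(q),np.round(q.mean(0),4),[np.round(a,1) for a in cv2.minAreaRect((q[:,:2]*1000).astype(np.float32))])
    m=ok&(abs(x-.54)<.1)&(y>-.3)&(y<-.18)&(z>.07)&(z<.1)
    q=P[m];print("plate",len(q),np.round(q.mean(0),4),[np.round(a,1) for a in cv2.minAreaRect((q[:,:2]*1000).astype(np.float32))])
    # base slab and strip
    m=ok&(abs(x-.54)<.12)&(y>-.3)&(y<.2)&(z>.012)&(z<.022)
    q=P[m];print("base",len(q),[np.round(a,1) for a in cv2.minAreaRect((q[:,:2]*1000).astype(np.float32))])
    m=ok&(x>.585)&(x<.68)&(y>-.3)&(y<.2)&(z>.044)&(z<.056)
    q=P[m];l=cv2.fitLine((q[:,:2]*1000).astype(np.float32),cv2.DIST_HUBER,0,1,1).ravel();print("strip",len(q),np.round(l,3),q[:,1].min(),q[:,1].max())
    yl=ok&(hsv[...,0]>20)&(hsv[...,0]<35)&(hsv[...,1]>170)&(x>.57)&(x<.7)&(abs(y+.05)<.18)&(z>.02)
    print("yellow",yl.sum(),np.round(P[yl].mean(0),3) if yl.any() else "",np.round(np.argwhere(yl).mean(0)) if yl.any() else "")
    m=ok&(x>.5)&(x<.7)&(y>-.1)&(y<.15)&(z>.09)&(z<.165)
    q=P[m];print("Cframe",len(q),[np.round(a,1) for a in cv2.minAreaRect((q[:,:2]*1000).astype(np.float32))],np.round(q.min(0),3),np.round(q.max(0),3))
    c=im[150:250,170:420] if n=="top" else im[130:280,240:400]
    cr.append(cv2.resize(c,(800,320) if n=="top" else (300,280),interpolation=cv2.INTER_CUBIC))
cr[1]=cv2.copyMakeBorder(cr[1],0,0,0,500,cv2.BORDER_CONSTANT)
cv2.imwrite("pics/crop.png",np.vstack(cr))
```

```text
top caul [0.5562 0.2981 0.0351] [array([555.9, 298.1]), array([38., 70.]), np.float64(22.5)] 248
rim 5 [ 0.5456 -0.1486  0.0606] [array([ 544.8, -124.1]), array([85.3, 48.8]), np.float64(81.7)]
plate 62 [ 0.5283 -0.2292  0.0851] [array([ 529.3, -230. ]), array([ 8.4, 60.7]), np.float64(81.6)]
base 2033 [array([555.6, -44.4]), array([439.3, 133.1]), np.float64(82.1)]
strip 607 [ 1.6300e-01  9.8700e-01  6.3857e+02 -3.2137e+01] -0.20431248041662822 0.1430170688562912
yellow 19 [0.651 0.01  0.049] [166. 308.]
Cframe 657 [array([620.9,  32. ]), array([ 50. , 161.9]), np.float64(82.6)] [ 0.54  -0.003  0.094] [0.7   0.06  0.164]
side caul [0.5568 0.2921 0.0345] [array([556.2, 296.6]), array([42.1, 76.2]), np.float64(26.5)] 129
rim 129 [ 0.5417 -0.1314  0.0577] [array([ 542.9, -125.1]), array([93.6, 54.1]), np.float64(82.5)]
plate 126 [ 0.5297 -0.2346  0.0816] [array([ 529.9, -234. ]), array([13.4, 58.4]), np.float64(83.1)]
base 1674 [array([572.3, -48.9]), array([444.6, 163.7]), np.float64(82.2)]
strip 502 [ 1.87000e-01  9.82000e-01  6.38348e+02 -4.34530e+01] -0.20770399106277415 0.11663214384983212
yellow 25 [0.652 0.028 0.05 ] [188. 356.]
Cframe 819 [array([623.2,  31.6]), array([ 55.4, 162.4]), np.float64(80.1)] [ 0.541 -0.009  0.09 ] [0.7   0.056 0.165]
```

View pics/crop.png

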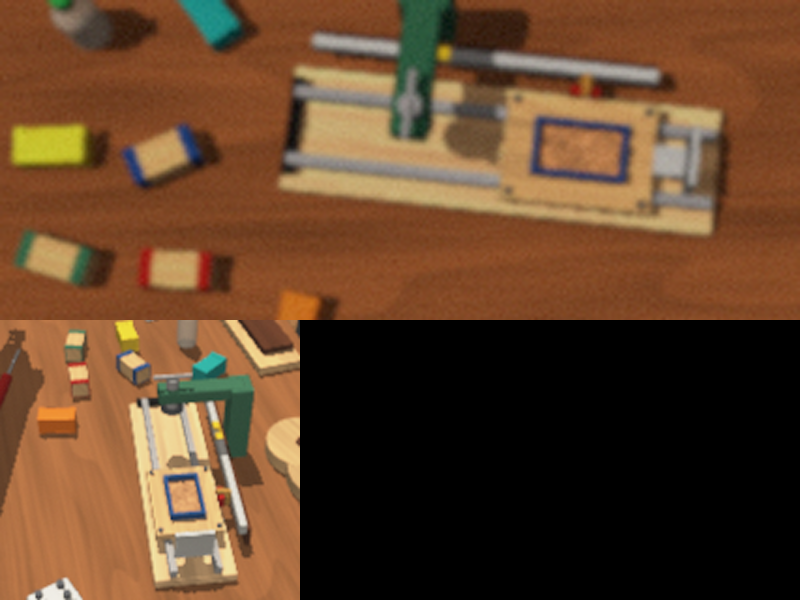

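The crop confirms the choice: the wooden block with blue ends at top pixel (221,198). Its sides measure 38 x 70 mm and its top is at 35 mm. The rail measures 439 x 133 mm, as it should.

Emit:
{"method": "step_arm", "body": {
  "increments": [0.784,-0.948,0,0,0,-0.554,1,0.784,-0.948,0,0,0,-0.554,1,0.784,-0.948,0,0,0,-0.554,1,0.784,-0.948,0,0,0,-0.554,1,0.784,-0.948,0,0,0,-0.554,1,0.784,-0.948,0,0,0,-0.554,1,0.784,-0.948,0,0,0,-0.554,1,0.784,-0.948,0,0,0,-0.554,1,0.784,-0.948,0,0,0,-0.554,1,0.784,-0.948,0,0,0,-0.554,1,0.784,-0.948,0,0,0,-0.554,1,0.784,-0.948,0,0,0,-0.554,1,0.784,-0.948,0,0,0,-0.554,1,0.784,-0.948,0,0,0,-0.554,1,0.784,-0.948,0,0,0,-0.554,1,0.784,-0.948,0,0,0,-0.554,1,0,0,0,0,0,0,1,0,0,0,0,0,0,1],
  "force": 30
}}

```text
time: 2.3
eef_pos: [0.5582, 0.2945, 0.2316]
eef_rot: [3.141, 0.001, 1.956]
ft_force: [-0.5, 0.7, -0.7]
opening: 0.0854
grip_force: 0.0
```

Run:
```python
from h import *
from rig import *
s=read_state();print(np.round(s["eef_pos"],4),np.round(s["eef_rot"],4),s.get("pinch_z"))
f=grab_frame("side");im=f["pixels"];hsv=cv2.cvtColor(im,cv2.COLOR_BGR2HSV)
P=xyzmap(f);x,y,z=P[...,0],P[...,1],P[...,2]
f2=grab_frame("top");h2=cv2.cvtColor(f2["pixels"],cv2.COLOR_BGR2HSV);K=f2["camera_matrix"]
v,u=np.nonzero((h2[...,0]>100)&(h2[...,0]<130)&(h2[...,1]>60)); k=(u>320)&(u<385)&(v>180)&(v<215);u,v=u[k],v[k]
d=np.c_[(u-K[0,2])/K[0,0],(v-K[1,2])/K[1,1],np.ones(len(u))]@rot(f2).T;e=np.array(f2["eye"])
q=e+d*((.060-e[2])/d[:,2])[:,None];print("rim top",len(q),[np.round(a,1) for a in cv2.minAreaRect((q[:,:2]*1000).astype(np.float32))],q.mean(0))
v,u=np.nonzero((hsv[...,0]>100)&(hsv[...,0]<130)&(hsv[...,1]>100)); k=(u>320)&(u<360)&(v>205)&(v<245);u,v=u[k],v[k]
K=f["camera_matrix"];d=np.c_[(u-K[0,2])/K[0,0],(v-K[1,2])/K[1,1],np.ones(len(u))]@rot(f).T;e=np.array(f["eye"])
q=e+d*((.058-e[2])/d[:,2])[:,None];print("rim side",len(q),[np.round(a,1) for a in cv2.minAreaRect((q[:,:2]*1000).astype(np.float32))],q.mean(0))
```

```text
[0.5582 0.2945 0.2316] [3.1411e+00 1.1000e-03 1.9556e+00] None
rim top 63 [array([ 543.4, -123.9]), array([89.1, 54. ]), np.float64(82.4)] [ 0.53888994 -0.12594523  0.06      ]
rim side 127 [array([ 542.7, -127.2]), array([98.2, 55. ]), np.float64(82.3)] [ 0.54154026 -0.13171544  0.058     ]
```

Emit:
{"method": "step_arm", "body": {
  "increments": [-0.11,0.15,-0.92,0,0,0.1,1,0,0,-0.92,0,0,0,1,0,0,-0.92,0,0,0,1,0,0,-0.92,0,0,0,1,0,0,-0.92,0,0,0,1,0,0,-0.92,0,0,0,1,0,0,-0.92,0,0,0,1,0,0,-0.92,0,0,0,1,0,0,-0.92,0,0,0,1,0,0,-0.92,0,0,0,1,0,0,-0.92,0,0,0,1,0,0,-0.92,0,0,0,1,0,0,0,0,0,0,1]
}}

```text
time: 3.48
eef_pos: [0.5509, 0.3014, 0.0071]
eef_rot: [-3.135, 0.0, 1.973]
ft_force: [-1.0, -0.7, -0.9]
opening: 0.0855
grip_force: 0.0
```

Emit:
{"method": "step_arm", "body": {
  "increments": [0,0,0,0,0,0,0.3,0,0,0,0,0,0,0.2,0,0,0,0,0,0,0.2,0,0,0,0,0,0,0.2,0,0,0,0,0,0,0.2,0,0,0,0,0,0,0.2,0,0,0,0,0,0,0.2,0,0,0,0,0,0,0.2,0,0,0,0,0,0,0.2,0,0,0,0,0,0,0.2]
}}

```text
time: 4.32
eef_pos: [0.5552, 0.3022, 0.012]
eef_rot: [3.139, -0.001, 1.971]
ft_force: [-0.6, -0.2, 6.3]
opening: 0.0356
grip_force: 31.9
```

Emit:
{"method": "step_arm", "body": {
  "increments": [0,0,0.5,0,0,0,0.2,0,0,1,0,0,0,0.2,0,0,1,0,0,0,0.2,0,0,1,0,0,0,0.2,0,0,1,0,0,0,0.2,0,0,1,0,0,0,0.2,0,0,1,0,0,0,0.2,0,0,1,0,0,0,0.2,0,0,1,0,0,0,0.2,0,0,1,0,0,0,0.2,0,0,1,0,0,0,0.2,0,0,1,0,0,0,0.2,0,0,0,0,0,0,0.2,0,0,0,0,0,0,0.2]
}}

```text
time: 5.48
eef_pos: [0.5543, 0.3014, 0.2415]
eef_rot: [3.14, -0.0, 1.97]
ft_force: [0.1, 0.4, -2.2]
opening: 0.0356
grip_force: 31.0
```

Run:
```python
from h import *
s=read_state();p=np.array(s["eef_pos"]);print(np.round(p,4),np.round(s["eef_rot"],4),np.round(s["ft_force"],1))
f=grab_frame("side")
for r in trace("caul_blue",f)[:5]:
    q,u,v=pts(f,r["pixels"]);print(round(r["conf"],2),np.round(r["xy"]),len(q),np.round(np.median(q,0),3),np.round(q.min(0),3),np.round(q.max(0),3))
K=f["camera_matrix"];c=K@(rot(f).T@(p-f["eye"]));u,v=(c[:2]/c[2]).astype(int);print(u,v)
cv2.imwrite("pics/held.png",cv2.resize(f["pixels"][max(0,v-60):v+60,u-80:u+80],(800,600),interpolation=cv2.INTER_CUBIC))
```

```text
[0.5543 0.3014 0.2415] [ 3.1399e+00 -4.0000e-04  1.9705e+00] [ 0.1  0.4 -2.2]
0.68 [308. 138.] 160 [0.568 0.392 0.033] [0.551 0.371 0.002] [0.588 0.492 0.041]
309 102
```

View pics/held.png

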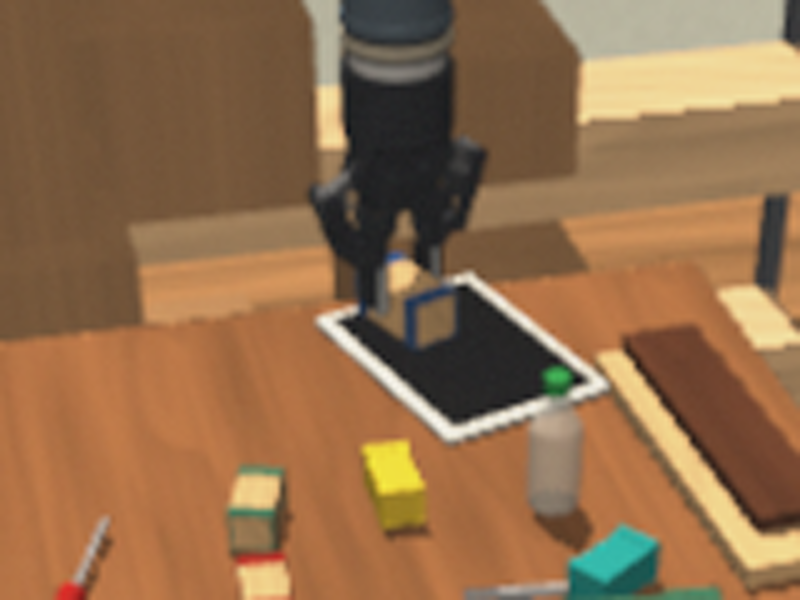

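The blue caul is held level between the fingers, at crop pixel (405,305). Next I carry it over the C-frame to a point above the nest.

Emit:
{"method": "step_arm", "body": {
  "increments": [-0.025,-1,0,0,0,-0.334,0.2,-0.025,-1,0,0,0,-0.334,0.2,-0.025,-1,0,0,0,-0.334,0.2,-0.025,-1,0,0,0,-0.334,0.2,-0.025,-1,0,0,0,-0.334,0.2,-0.025,-1,0,0,0,-0.334,0.2,-0.025,-1,0,0,0,-0.334,0.2,-0.025,-1,0,0,0,-0.334,0.2,-0.025,-1,0,0,0,-0.334,0.2,-0.025,-1,0,0,0,-0.334,0.2,-0.025,-1,0,0,0,-0.334,0.2,-0.025,-1,0,0,0,-0.334,0.2,-0.025,-1,0,0,0,-0.334,0.2,-0.025,-1,0,0,0,-0.334,0.2,-0.025,-1,0,0,0,-0.334,0.2,-0.025,-1,0,0,0,-0.334,0.2,-0.025,-1,0,0,0,-0.334,0.2,-0.025,-1,0,0,0,-0.334,0.2,-0.025,-1,0,0,0,-0.334,0.2,-0.025,-1,0,0,0,-0.334,0.2]
}}

```text
time: 7.25
eef_pos: [0.544, -0.1004, 0.2405]
eef_rot: [3.141, 0.0, 1.434]
ft_force: [-0.2, 1.0, -1.8]
opening: 0.0351
grip_force: 30.9
```

Emit:
{"method": "step_arm", "body": {
  "increments": [0,-0.5,-1,0,0,0,0.2,0,-0.55,-1,0,0,0,0.2,0,0,-1,0,0,0,0.2,0,0,-1,0,0,0,0.2,0,0,-1,0,0,0,0.2,0,0,0,0,0,0,0.2,0,0,0,0,0,0,0.2]
}}

```text
time: 7.83
eef_pos: [0.5436, -0.1201, 0.1399]
eef_rot: [-3.14, 0.0, 1.435]
ft_force: [0.5, -0.1, -1.5]
opening: 0.0357
grip_force: 30.8
```

Run:
```python
from h import *
s=read_state();p=np.array(s["eef_pos"]);yaw=s["eef_rot"][2];print(np.round(p,4),np.round(s["eef_rot"],4),np.round(s["ft_force"],1))
f=grab_frame("side");P=xyzmap(f);im=f["pixels"]
a=yaw-np.pi/2;X=np.array([np.cos(a),np.sin(a)]);Y=np.array([-X[1],X[0]])
d=P-p;lx=d[...,:2]@X;ly=d[...,:2]@Y
m=(f["range_z"]>0)&(abs(lx)<.03)&(abs(ly)<.06)&(d[...,2]>-.03)&(d[...,2]<.035)
L=np.c_[lx[m],ly[m],d[m][:,2]];np.set_printoptions(suppress=True)
print(m.sum(),np.round(np.percentile(L,[1,5,50,95,99],axis=0)*1000,1))
e=L[(L[:,1]<-.025)];print("near end",len(e),np.round(np.median(e,0)*1000,1),np.round(np.percentile(e[:,2],[2,98])*1000,1),np.round(np.percentile(e[:,0],[2,98])*1000,1))
K=f["camera_matrix"];c=K@(rot(f).T@(p-f["eye"]));u,v=(c[:2]/c[2]).astype(int)
cv2.imwrite("pics/over.png",cv2.resize(im[v-60:v+60,u-80:u+80],(800,600),interpolation=cv2.INTER_CUBIC))
```

```text
[ 0.5436 -0.1201  0.1399] [-3.1395e+00  4.0000e-04  1.4352e+00] [ 0.5 -0.1 -1.5]
377 [[-28.6 -43.1  -9.8]
 [-23.2 -41.6  -6.2]
 [ -0.6 -16.4  21.7]
 [ 20.6  21.   27. ]
 [ 27.2  28.2  33.5]]
near end 163 [ -1.  -39.6  12.9] [-10.2  26.1] [-17.9  18.2]
```

View pics/over.png

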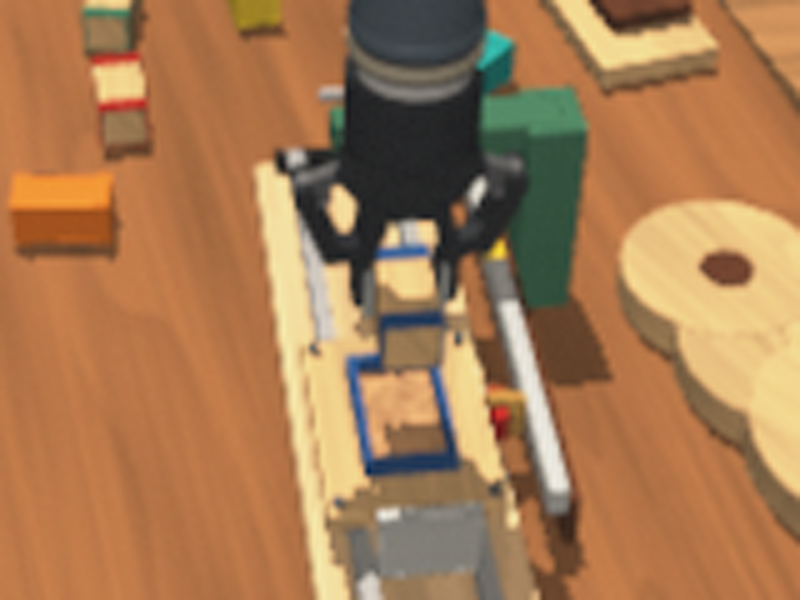

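The caul hangs centred over the nest. Its offset along its own length is the 4.6 mm I already allowed for.

Emit:
{"method": "step_arm", "body": {
  "increments": [0,0,-0.8,0,0,0,0.2,0,0,-0.8,0,0,0,0.2,0,0,-0.8,0,0,0,0.2,0,0,-0.6,0,0,0,0.2,0,0,-0.5,0,0,0,0.2,0,0,-0.25,0,0,0,0.2,0,0,-0.1,0,0,0,0.2,0,0,0,0,0,0,0.2,0,0,0,0,0,0,0.2]
}}

```text
time: 8.63
eef_pos: [0.5447, -0.1196, 0.0641]
eef_rot: [3.14, -0.0, 1.436]
ft_force: [0.5, -0.5, -0.6]
opening: 0.0353
grip_force: 30.9
```

Emit:
{"method": "step_arm", "body": {
  "increments": [0,0,-0.1,0,0,0,0.2,0,0,-0.1,0,0,0,0.2,0,0,0,0,0,0,0.2,0,0,0,0,0,0,0.2]
}}

```text
time: 8.97
eef_pos: [0.5451, -0.1196, 0.062]
eef_rot: [3.14, -0.001, 1.436]
ft_force: [-3.9, 2.0, 14.5]
opening: 0.0355
grip_force: 32.8
```

Emit:
{"method": "step_arm", "body": {
  "increments": [0,0,0.05,0,0,0,0.2,0,0,0,0,0,0,0.5,0,0,0,0,0,0,0.7,0,0,0,0,0,0,0.8,0,0,0,0,0,0,0.8,0,0,0.2,0,0,0,0.8,0,0,0.5,0,0,0,0.8,0,0,1,0,0,0,0.8,0,0,1,0,0,0,0.8,0,0,1,0,0,0,0.8,0,0,1,0,0,0,0.8,0,0,1,0,0,0,0.8,0,0,1,0,0,0,0.8,0,0,0,0,0,0,0.8]
}}

```text
time: 10.13
eef_pos: [0.5467, -0.1203, 0.1994]
eef_rot: [3.133, -0.0, 1.436]
ft_force: [1.0, -0.2, 1.3]
opening: 0.0683
grip_force: 0.0
```

Run:
```python
from h import *
s=read_state();print(np.round(s["eef_pos"],4),np.round(s["ft_force"],1),s["opening"])
f=grab_frame("side");P=xyzmap(f);im=f["pixels"];x,y,z=P[...,0],P[...,1],P[...,2]
m=(f["range_z"]>0)&(abs(x-.5435)<.04)&(abs(y+.125)<.05)&(z>.077)&(z<.095)
q=P[m];A=np.c_[q[:,:2],np.ones(len(q))];print(len(q),q.mean(0),np.linalg.lstsq(A,q[:,2],rcond=None)[0],cv2.minAreaRect((q[:,:2]*1000).astype(np.float32)))
m=(f["range_z"]>0)&(abs(x-.53)<.05)&(y>-.27)&(y<-.2)&(z>.05)&(z<.1)
q=P[m];print("plate",len(q),cv2.minAreaRect((q[:,:2]*1000).astype(np.float32)))
K=f["camera_matrix"]
cv2.imwrite("pics/in.png",cv2.resize(im[165:285,260:420],(800,600),interpolation=cv2.INTER_CUBIC))
```

```text
[ 0.5467 -0.1203  0.1994] [ 1.  -0.2  1.3] 0.06833727537906005
228 [ 0.54352022 -0.12919468  0.08458479] [0.01897562 0.02598253 0.07762796] ((544.5034790039062, -126.69489288330078), (72.69706726074219, 37.065155029296875), 82.22078704833984)
plate 220 ((541.4359130859375, -230.12307739257812), (79.349365234375, 31.621898651123047), 17.899742126464844)
```

View pics/in.png

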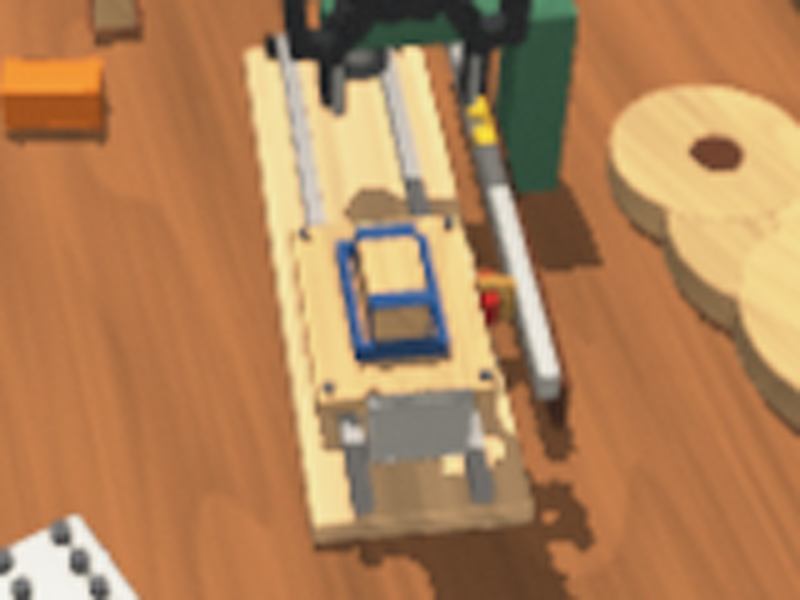

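The caul lies flat inside the blue rim, with its top at 84.6 mm (expected 84) and its axis aligned at 82.2°. The yellow notch shows at crop (480,120). The notch should be about 165 mm farther along. Now the closed fingers go behind the push plate.

Emit:
{"method": "step_arm", "body": {
  "increments": [-0.143,-0.927,0,0,0,0,0,-0.143,-0.927,0,0,0,0,0,-0.143,-0.927,0,0,0,0,0,-0.143,-0.927,0,0,0,0,0,-0.143,-0.927,0,0,0,0,0,-0.143,-0.927,0,0,0,0,0,-0.143,-0.927,0,0,0,0,0,-0.143,-0.927,0,0,0,0,0,-0.143,-0.927,0,0,0,0,0,0,0,-1,0,0,0,0,0,0,-1,0,0,0,0,0,0,-1,0,0,0,0,0,0,-1,0,0,0,0,0,0,-1,0,0,0,0,0,0,-1,0,0,0,0,0,0,-1,0,0,0,0,0,0,-0.2,0,0,0,0,0,0,0,0,0,0,0]
}}

```text
time: 11.68
eef_pos: [0.517, -0.2856, 0.0487]
eef_rot: [-3.137, -0.001, 1.436]
ft_force: [1.2, -0.3, 0.6]
opening: -0.0004
grip_force: 0.0
```

Emit:
{"method": "step_arm", "body": {
  "increments": [0.2,0.3,0.3,0,0,0,0,0.07,0.5,0,0,0,0,0,0.05,0.4,0,0,0,0,0,0.02,0.15,0,0,0,0,0,0.02,0.15,0,0,0,0,0,0.02,0.15,0,0,0,0,0,0.02,0.15,0,0,0,0,0,0.02,0.15,0,0,0,0,0,0.02,0.15,0,0,0,0,0,0.02,0.15,0,0,0,0,0]
}}

```text
time: 12.52
eef_pos: [0.5274, -0.2429, 0.0567]
eef_rot: [3.141, 0.002, 1.435]
ft_force: [0.1, -4.6, -1.2]
opening: -0.0001
grip_force: 1.9
```

Emit:
{"method": "step_arm", "body": {
  "increments": [0.03,0.2,0,0,0,0,0,0.03,0.2,0,0,0,0,0,0.03,0.2,0,0,0,0,0,0.03,0.2,0,0,0,0,0,0.03,0.2,0,0,0,0,0,0.03,0.2,0,0,0,0,0,0.03,0.2,0,0,0,0,0,0.03,0.2,0,0,0,0,0,0.03,0.2,0,0,0,0,0,0.03,0.2,0,0,0,0,0,0.03,0.2,0,0,0,0,0,0.03,0.2,0,0,0,0,0,0.03,0.2,0,0,0,0,0,0.02,0.2,0,0,0,0,0,0.02,0.2,0,0,0,0,0,0.02,0.2,0,0,0,0,0,0.02,0.2,0,0,0,0,0,0.02,0.2,0,0,0,0,0]
}}

```text
time: 14.02
eef_pos: [0.5379, -0.1689, 0.0564]
eef_rot: [3.141, 0.0, 1.436]
ft_force: [-0.1, -4.2, -1.5]
opening: 0.0003
grip_force: 2.0
```

```bash
cat > m.py <<'E'
from h import *
s=read_state();print(s["time"],np.round(s["eef_pos"],4),np.round(s["ft_force"],1))
N=np.array([.5435,-.124]);Y=np.array([.134,.991]);X=np.array([.991,-.134])
f=grab_frame("side");P=xyzmap(f);h=cv2.cvtColor(f["pixels"],cv2.COLOR_BGR2HSV)
d=P[...,:2]-N;a=d@Y;b=d@X;z=P[...,2];ok=f["range_z"]>0
c=ok&(abs(b)<.02)&(abs(z-.084)<.006)&(a>-.06)
if c.sum():print("caul top along",np.round(np.percentile(a[c],[2,50,98]),4),"z",np.median(z[c]),c.sum())
y=ok&(h[...,0]>22)&(h[...,0]<34)&(h[...,1]>180)&(b>.06)&(b<.1)&(z>.03);print("yellow along",np.round(np.percentile(a[y],[2,50,98]),4) if y.any() else 0,y.sum(),np.median(b[y]) if y.any() else 0)
r=ok&((h[...,0]<6)|(h[...,0]>174))&(h[...,1]>160)&(b>.045)&(b<.085)&(z>.03)&(a>-.06)&(a<.3);print("red along",np.round(np.percentile(a[r],[2,50,98]),4) if r.any() else 0,r.sum())
im=f["pixels"]
E
python3 m.py
```

```text
14.0167 [ 0.5379 -0.1689  0.0564] [-0.1 -4.2 -1.5]
caul top along [-0.0581 -0.0528  0.1097] z 0.08334987779113212 35
yellow along [0.1404 0.1497 0.1573] 5 0.0897775781659715
red along 0 0
```

Emit:
{"method": "step_arm", "body": {
  "increments": [0.025,0.2,0,0,0,0,0,0.025,0.2,0,0,0,0,0,0.025,0.2,0,0,0,0,0,0.025,0.2,0,0,0,0,0,0.025,0.2,0,0,0,0,0,0.025,0.2,0,0,0,0,0,0.025,0.2,0,0,0,0,0,0.025,0.2,0,0,0,0,0,0.025,0.2,0,0,0,0,0]
}}

```text
time: 14.82
eef_pos: [0.5425, -0.133, 0.0567]
eef_rot: [3.14, 0.0, 1.436]
ft_force: [2.9, -4.6, -2.0]
opening: -0.0001
grip_force: 2.0
```

Emit:
{"method": "step_arm", "body": {
  "increments": [0.013,0.1,0,0,0,0,0,0.013,0.1,0,0,0,0,0,0.013,0.1,0,0,0,0,0,0.013,0.1,0,0,0,0,0]
}}

```text
time: 15.15
eef_pos: [0.5435, -0.1253, 0.0568]
eef_rot: [3.141, 0.0, 1.436]
ft_force: [1.9, -3.4, 0.6]
opening: 0.0003
grip_force: 1.7
```

Emit:
{"method": "step_arm", "body": {
  "increments": [0.013,0.1,0,0,0,0,0,0.013,0.1,0,0,0,0,0,0.013,0.1,0,0,0,0,0]
}}

```text
time: 15.4
eef_pos: [0.5441, -0.1193, 0.0568]
eef_rot: [3.141, -0.0, 1.436]
ft_force: [2.9, -3.9, 0.9]
opening: 0.0001
grip_force: 1.7
```

```bash
cat >> m.py <<'E'
cv2.imwrite("pics/m_%d.png"%(s["time"]*10),cv2.resize(im[120:240,270:430],(800,600),interpolation=cv2.INTER_CUBIC))
E
python3 m.py; ls pics
```

```text
15.4 [ 0.5441 -0.1193  0.0568] [ 2.9 -3.9  0.9]
caul top along [-0.0076 -0.0042  0.1631] z 0.08287489179935281 29
yellow along [0.1365 0.1624 0.1828] 18 0.08653681431797029
red along 0 0
crop.png
held.png
in.png
m_154.png
over.png
side1.png
top1.png
```

View pics/m_154.png

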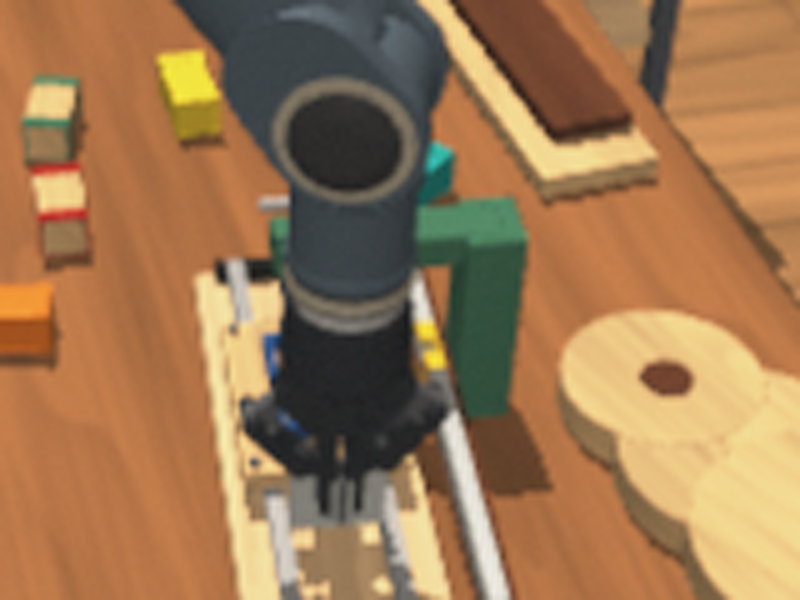

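The yellow notch shows at crop (430,345), about 162 mm along from the nest's starting point. The carrier has about 30 mm still to go, so I advance in smaller steps.

Emit:
{"method": "step_arm", "body": {
  "increments": [0.013,0.1,0,0,0,0,0,0.013,0.1,0,0,0,0,0,0.013,0.1,0,0,0,0,0,0.013,0.1,0,0,0,0,0]
}}

```text
time: 15.78
eef_pos: [0.5448, -0.1112, 0.0566]
eef_rot: [-3.142, -0.0, 1.436]
ft_force: [1.3, -3.1, 2.2]
opening: 0.0001
grip_force: 1.7
```

Emit:
{"method": "step_arm", "body": {
  "increments": [0.013,0.1,0,0,0,0,0,0.013,0.1,0,0,0,0,0,0.013,0.1,0,0,0,0,0]
}}

```text
time: 16.03
eef_pos: [0.5456, -0.1051, 0.0566]
eef_rot: [-3.142, -0.0, 1.436]
ft_force: [1.3, -2.8, 2.0]
opening: 0.0001
grip_force: 1.7
```

Emit:
{"method": "step_arm", "body": {
  "increments": [0.01,0.075,0,0,0,0,0,0.01,0.075,0,0,0,0,0]
}}

```text
time: 16.2
eef_pos: [0.546, -0.102, 0.0565]
eef_rot: [-3.141, -0.0, 1.436]
ft_force: [1.5, -3.1, 1.3]
opening: 0.0
grip_force: 1.6
```

Emit:
{"method": "step_arm", "body": {
  "increments": [0.01,0.075,0,0,0,0,0,0.01,0.075,0,0,0,0,0]
}}

```text
time: 16.37
eef_pos: [0.5464, -0.0992, 0.0565]
eef_rot: [-3.142, -0.0, 1.436]
ft_force: [1.0, -3.5, 2.3]
opening: -0.0002
grip_force: 1.7
```

Emit:
{"method": "step_arm", "body": {
  "increments": [0.01,0.075,0,0,0,0,0,0.01,0.075,0,0,0,0,0]
}}

```text
time: 16.53
eef_pos: [0.5468, -0.0962, 0.0565]
eef_rot: [-3.142, -0.0, 1.436]
ft_force: [1.4, -3.2, 1.5]
opening: 0.0003
grip_force: 1.7
```

Emit:
{"method": "step_arm", "body": {
  "increments": [0.01,0.075,0,0,0,0,0]
}}

```text
time: 16.62
eef_pos: [0.5469, -0.0947, 0.0565]
eef_rot: [-3.141, -0.0, 1.436]
ft_force: [0.0, -4.2, 2.4]
opening: 0.0002
grip_force: 1.7
```

Emit:
{"method": "step_arm", "body": {
  "increments": [0.01,0.075,0,0,0,0,0]
}}

```text
time: 16.7
eef_pos: [0.5471, -0.0932, 0.0565]
eef_rot: [-3.141, -0.0, 1.436]
ft_force: [1.4, -2.9, 2.3]
opening: 0.0001
grip_force: 1.7
```

Emit:
{"method": "step_arm", "body": {
  "increments": [0.01,0.075,0,0,0,0,0]
}}

```text
time: 16.78
eef_pos: [0.5473, -0.0916, 0.0564]
eef_rot: [-3.141, -0.0, 1.436]
ft_force: [-0.3, -1.1, 2.3]
opening: -0.0001
grip_force: 1.1
```

Emit:
{"method": "step_arm", "body": {
  "increments": [0.006,0.04,0,0,0,0,0]
}}

```text
time: 16.87
eef_pos: [0.5469, -0.0897, 0.0561]
eef_rot: [-3.14, -0.001, 1.437]
ft_force: [-0.1, -0.4, -0.2]
opening: 0.0001
grip_force: 0.0
```

Emit:
{"method": "step_arm", "body": {
  "increments": [0,0,0,0,0,0,0,0,0,0,0,0,0,0]
}}

```text
time: 17.03
eef_pos: [0.5466, -0.0896, 0.0559]
eef_rot: [-3.139, -0.001, 1.437]
ft_force: [-0.6, 0.5, 0.4]
opening: -0.0003
grip_force: 0.0
```

Emit:
{"method": "step_arm", "body": {
  "increments": [0.006,0.05,0,0,0,0,0]
}}

```text
time: 17.12
eef_pos: [0.547, -0.0893, 0.0561]
eef_rot: [-3.14, -0.001, 1.437]
ft_force: [-0.2, -0.7, 0.0]
opening: -0.0001
grip_force: 0.0
```

Emit:
{"method": "step_arm", "body": {
  "increments": [0.006,0.05,0,0,0,0,0]
}}

```text
time: 17.2
eef_pos: [0.5474, -0.0885, 0.0562]
eef_rot: [-3.141, -0.0, 1.437]
ft_force: [0.5, 0.3, 0.2]
opening: -0.0002
grip_force: 0.0
```

The contact force fell to zero and the plate moved ahead of the fingers, as it would if the roller dropped into the notch. I back off and look.

Emit:
{"method": "step_arm", "body": {
  "increments": [-0.05,-0.4,0,0,0,0,0,-0.13,-1,0,0,0,0,0,-0.13,-1,0,0,0,0,0,-0.13,-1,0.5,0,0,0,0,-0.13,-1,1,0,0,0,0,-0.13,-1,1,0,0,0,0,-0.13,-1,1,0,0,0,0,-0.13,-1,1,0,0,0,0,-0.13,-1,1,0,0,0,0,-1,-0.5,1,0,0,0,0,-1,0,1,0,0,0,0,0,0,0,0,0,0,0]
}}

```text
time: 18.2
eef_pos: [0.4833, -0.2709, 0.2102]
eef_rot: [3.137, 0.001, 1.43]
ft_force: [-0.0, -0.4, -0.8]
opening: -0.0
grip_force: 0.0
```

```bash
python3 m.py
python3 - <<'E'
from h import *
f=grab_frame("top");g=grab_frame("side")
N=np.array([.5435,-.124]);Y=np.array([.134,.991]);X=np.array([.991,-.134])
for n,F in(("top",f),("side",g)):
    for r in trace("plunger",F)[:3]:
        q,u,v=pts(F,r["pixels"]);d=np.median(q,0)[:2]-N;print(n,"roller",round(r["conf"],2),np.round(r["xy"]),"along",d@Y,"x",d@X,np.median(q[:,2]))
    P=xyzmap(F);d=P[...,:2]-N;a=d@Y;b=d@X;z=P[...,2];ok=F["range_z"]>0
    m=ok&(abs(b)<.04)&(a>.02)&(a<.1)&(z>.066)&(z<.095);print(n,"plate along",np.round(np.percentile(a[m],[3,50,97]),4),m.sum())
a=cv2.resize(f["pixels"][145:225,250:410],(800,400),interpolation=cv2.INTER_CUBIC)
cv2.imwrite("pics/t2.png",a)
cv2.imwrite("pics/s2.png",cv2.resize(g["pixels"][140:230,290:410],(800,600),interpolation=cv2.INTER_CUBIC))
E
```

```text
18.2 [ 0.4833 -0.2709  0.2102] [-0.  -0.4 -0.8]
yellow along [0.1402 0.1517 0.1807] 15 0.08587314434417193
red along 0 0
top plate along [0.0527 0.0563 0.06  ] 50
side plate along [0.0513 0.0517 0.0529] 5
```

View pics/s2.png

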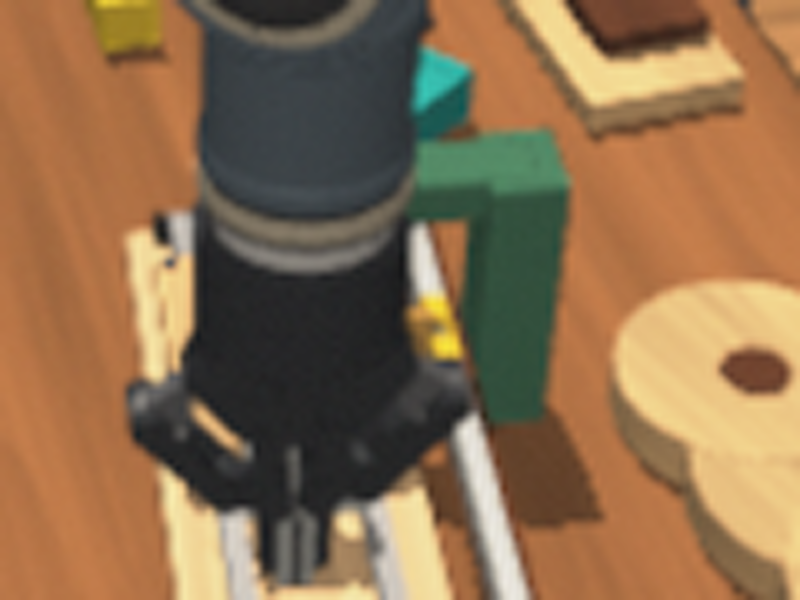

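The brass roller is at crop (420,318), inside the yellow notch. The plate centre lies 56 mm along, which puts the nest at 166 mm, matching the notch. I clear the arm out of view for a final check.

Emit:
{"method": "step_arm", "body": {
  "increments": [-0.5,-1,0.5,0,0,0,0,-0.5,-1,0.5,0,0,0,0,-0.5,-1,0.5,0,0,0,0,-0.5,-1,0.5,0,0,0,0,-0.5,-1,0,0,0,0,0,0,-1,0,0,0,0,0,0,-1,0,0,0,0,0,0,0,0,0,0,0,0]
}}

```text
time: 19.12
eef_pos: [0.4352, -0.4105, 0.2455]
eef_rot: [-3.14, 0.003, 1.433]
ft_force: [-1.5, -0.6, 0.7]
opening: 0.0003
grip_force: 0.0
```

Run:
```python
from h import *
f=grab_frame("top");g=grab_frame("side")
N=np.array([.5435,-.124]);Y=np.array([.134,.991]);X=np.array([.991,-.134])
for n,F in(("top",f),("side",g)):
    for r in trace("plunger",F)[:2]:
        q,u,v=pts(F,r["pixels"]);d=np.median(q,0)[:2]-N;print(n,"roller",round(r["conf"],2),np.round(r["xy"]),"along",d@Y,"x",d@X,np.median(q[:,2]))
    P=xyzmap(F);d=P[...,:2]-N;a=d@Y;b=d@X;z=P[...,2];ok=F["range_z"]>0
    m=ok&(abs(b)<.03)&(abs(a-.165)<.06)&(z>.076)&(z<.092);q=P[m];print(n,"caul",np.round(np.percentile(a[m],[2,50,98]),4),np.round(np.percentile(b[m],[2,50,98]),4),"z",np.median(z[m]),np.std(z[m]),m.sum())
    m=ok&(abs(b)<.035)&(a>.02)&(a<.08)&(z>.066)&(z<.095);print("plate along",np.round(np.percentile(a[m],[3,50,97]),4),m.sum())
cv2.imwrite("pics/f.png",np.vstack([cv2.resize(f["pixels"][155:215,250:370],(600,300),interpolation=cv2.INTER_CUBIC),cv2.resize(g["pixels"][155:215,300:420],(600,300),interpolation=cv2.INTER_CUBIC)]))
```

```text
top caul [0.1302 0.1474 0.1988] [-0.0184 -0.005   0.0172] z 0.08514200946062922 0.003030019826960936 134
plate along [0.0527 0.0563 0.06  ] 50Traceback (most recent call last):
  File "<stdin>", line 8, in <module>
    return _quantile_unchecked(
        a, q, axis, out, overwrite_input, method, keepdims, weights)
    return _ureduce(a,
                    func=_quantile_ureduce_func,
    ...<5 lines>...
                    overwrite_input=overwrite_input,
                    method=method)
    r = func(a, **kwargs)
    result = _quantile(arr,
                       quantiles=q,
    ...<2 lines>...
                       out=out,
                       weights=wgt)
    slices_having_nans = np.isnan(arr[-1, ...])
                                  ~~~^^^^^^^^^
IndexError: index -1 is out of bounds for axis 0 with size 0
```

Emit:
{"method": "step_arm", "body": {
  "increments": [-1,-0.5,0,0,0,0,0,-1,-0.5,0,0,0,0,0,-1,-0.5,0,0,0,0,0,-1,-0.2,0,0,0,0,0,-1,0,0,0,0,0,0,-1,0,0,0,0,0,0,-1,0,0,0,0,0,0,-1,0,0,0,0,0,0,0,0,0,0,0,0,0]
}}

```text
time: 20.07
eef_pos: [0.2714, -0.4409, 0.2467]
eef_rot: [-3.141, -0.001, 1.432]
ft_force: [-0.8, -0.7, 0.2]
opening: 0.0
grip_force: 0.0
```

Run:
```python
from h import *
f=grab_frame("top");g=grab_frame("side")
N=np.array([.5435,-.124]);Y=np.array([.134,.991]);X=np.array([.991,-.134])
for n,F in(("top",f),("side",g)):
    for r in trace("plunger",F)[:2]:
        q,u,v=pts(F,r["pixels"]);d=np.median(q,0)[:2]-N;print(n,"roller",round(r["conf"],2),np.round(r["xy"]),"along",d@Y,"x",d@X,np.median(q[:,2]))
cv2.imwrite("pics/f.png",np.vstack([cv2.resize(f["pixels"][155:215,250:370],(600,300),interpolation=cv2.INTER_CUBIC),cv2.resize(g["pixels"][155:215,300:420],(600,300),interpolation=cv2.INTER_CUBIC)]))
```

```text
side roller 0.56 [350. 190.] along 0.16024587305525695 x 0.073278431708571 0.054644752437049804
side roller 0.34 [336. 197.] along 0.12127197304387514 x -0.005699704032246288 0.05080750553851748
```

View pics/f.png

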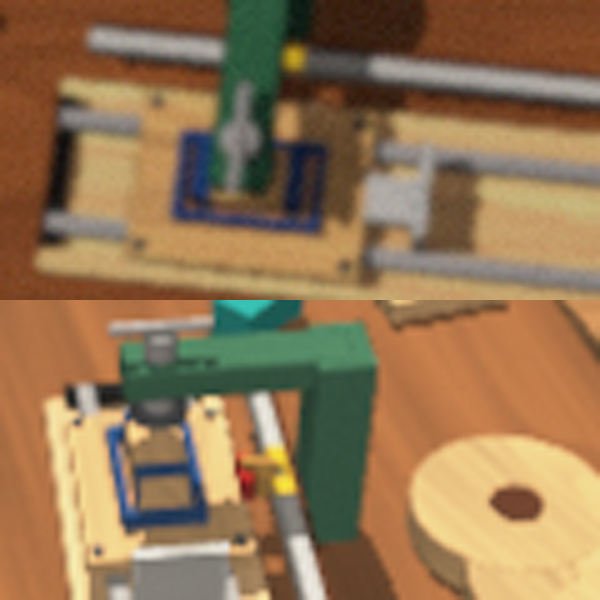

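The brass roller (side crop 270,465) sits amid the yellow notch. The caul lies flat inside the rim under the C-frame pad (160,470), and the arm is clear of everything. I hand in.

```bash
python3 -c "
from rig import *
print(finish_job())"
```

```text
the job is handed in; nothing more can be done
None
```

The job is handed in, but no verdict came back: the blue caul lies flat and released in the nest, and the final pictures show the carrier's roller in the station's notch with the arm clear of everything.

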